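# Find the paint keeper's lid with the broken catch and hold it open

## Robot

A 7-joint arm with a two-finger parallel gripper is mounted at the origin on the work surface. World frame = base frame: x ahead of the robot, y to its left, z up, the work surface at z = 0. Lengths are in m, angles in rad, forces in N, time in s.
With the tool pointing down it reaches from about 0.35 to 0.9 m from the base axis. Payload 7.2 kg.
Tool frame: the origin (TCP) lies at the very end of the fingers, on their centre line; the grasp point (between the pads) lies 19 mm behind it (env.grip_depth is the distance from the TCP to the grasp point, in m); z points along the fingers, y is the line along which they close (so a half turn about z gives the same grasp; the last joint's range is limited). The gripper opens to 88 mm and grips with 3 to 60 N. Pads are 20 mm wide; open, the fingers measure 115 mm over their backs; the gripper's body (75 mm by 178 mm) begins 61 mm behind the grasp point.
Start: joints at [1.036, 0.411, -0.013, 1.596, 0.006, 1.134, -0.082], TCP at [0.281, -0.558, 0.223] pointing down, gripper open.
Joint ranges: [-2.95, 2.95], [-0.29, 1.99], [-1.47, 1.44], [0.14, 2.54], [-1.03, 4.17], [0.13, 1.85], [-2.86, 2.86]. Speed limits (rad/s): [2.39, 2.39, 3.01, 3.01, 3.14, 3.14, 3.14].

## Interface

Orientations are given as a rotation vector (axis times angle).
In Python, from rig import env, vision, order, models gives the robot as it stands.
- The arm moves only by the tool apply_moves, never from a script. Its argument "steps" is a list of rows, each an object of numbers: "dx", "dy", "dz": the shift along the tool's x, y, z scaled (see below); "twist": the turn about the tool's z scaled (see below); "hand": the gripper's target within -1 to 1 (shut at 1, half-way at 0, fully open at -1). In form: [{"dx": .., "dy": .., "dz": .., "twist": .., "hand": ..}, ...]. A call has 1 to 10 rows; each row shifts and turns the commanded pose from where the row before left it, along the tool's axes as they then stand; what a row does not reach is not made up. The controller multiplies each number of a shift by 0.2 m and each number of a turn by pi rad. A row lasts 1/8 s, in which the tool goes at most 62.5 mm and 10.7 degrees, less where a joint would pass 70% of its speed; a pose out of reach is approached as far as the arm can. A call with a number of a shift or a turn outside -1 to 1 is refused whole. A call with a gripper value outside its range is refused whole. The fingers move at their own pace and stop on an object; the grip force is fixed at half the most. Time passes only in rows, so rows that do not move let the fingers close. It gives the time, the measured TCP pose, the force, the opening and the grip force at its end, in the units of the state.
- env.read_state(): the state, without advancing time (a new reading comes with each control period).
- vision.capture(name): name is "side" or "top" or "wrist"; returns a dict with "image" (420x560x3 uint8, red, green, blue), "camera_matrix" (3x3 intrinsics, pixels), "position" and "orientation" of the camera in the world. Camera axes: x right, y down, z forward; pixel columns grow to the right and rows downward; lengths in m; the calibration is good to about 2 mm. A picture is of the moment at which its call begins. There is no depth.
- order.sign_off(): hands the job in; it is judged then, once.
Trained networks look in a picture, given as the dict that the camera call returned (one of the last four; its "shot" number tells which), for a name from the list of things; names that differ only in an ending like _2 or _b are one class to them, and where a whole thing is asked for, a point or a joint stands for the part that bears it (a point fixed in the world has none). Each returns a list of dicts, best first, with "conf" (0 to 1); they miss things now and then, are a little off and sometimes report something else, mostly with a low value. They report only what shows in the picture. A call takes as long as a camera call.
- models.find_in(picture, label): "location" ([x, y, z] in m, in world coordinates, good to about 4 mm: the middle of the surface that is visible of it).
- models.place_of(picture, label): "location" ([x, y, z] in m, in world coordinates, good to about 4 mm: a listed point, or the origin of a listed thing).
The state is a dict: "clock": time; "q": joint angles; "dq": joint speeds; "effort": joint torques, N m; "ee_pos": TCP position; "ee_rot": TCP orientation; "ft_force": force on the tool from outside, world axes, zero at the start; "ft_torque": the same for the moment, N m; "opening": opening from 0.0 (shut) to 1.0 (fully open); "finger_force": force on a finger pad.
Only numpy, scipy, OpenCV 4.12 (cv2) and the standard library are available. Lean on these libraries where they do the work, as an engineer would, in place of code of your own. Each camera call takes 0.05 s, during which the arm holds its last target. There are 200 camera calls.

## Task

One of the three lids on the paint keeper no longer catches, and I want to get at it: first clear away the palette knife lying on the lids, laying it flat and right way up in the empty wide compartment of the tool tray, blade away from the robot. Then tap the knobs of the three lids with the fingertips, one after the other from left to right as the robot sees them, to feel which lid gives, and lift that lid by its knob to well past half open (about 60 degrees). Finish while still holding it there by the knob, with the other two lids shut and everything else on the table left where it is.

Things in the scene. Friction and masses are not known exactly. Their poses are not given: they have to be found in the camera images.
- keeper: paint keeper: plywood box fixed to the table, 286 mm wide (y), 175 deep (x), with three steel pans, each under its own flat steel lid 84 mm wide, 143 deep. Origin under its middle; z up, y to the left, x to its back; turned up to 0.25 rad, its front (-x, knob side) to the robot. Lid tops level, 121 mm above the origin; lid centres y = +88, 0, -88 mm; hinge line along y at x = 70, z = 119 mm
- lid_left (a joint): hinge angle of the left lid (left = the robot's left): 0 shut, grows as the front edge rises, stop at 1.35. Hidden snap catches hold two of the lids rigidly shut. The third, any of them, has a broken catch: same look and height, but its knob, pressed with 3 N, goes down about 5 mm to the rim and springs back; it can be lifted (150 g, about 1 N at the knob) and falls shut if let go
- knob_left: black knob of the left lid; origin at its foot on the lid's top face, z up along it, turning with the lid: head 24 mm across, 20 mm high on a 14 mm neck 10 mm high, so its top is 30 mm up; axis 19 mm behind the lid's front edge, 128 mm in front of the hinge line. Pinched across y (along the hinge line) it turns between the fingers as the lid opens
- lid_middle (a joint): hinge angle of the middle lid (left = the robot's left): 0 shut, grows as the front edge rises, stop at 1.35. Hidden snap catches hold two of the lids rigidly shut. The third, any of them, has a broken catch: same look and height, but its knob, pressed with 3 N, goes down about 5 mm to the rim and springs back; it can be lifted (150 g, about 1 N at the knob) and falls shut if let go
- knob_middle: black knob of the middle lid; origin at its foot on the lid's top face, z up along it, turning with the lid: head 24 mm across, 20 mm high on a 14 mm neck 10 mm high, so its top is 30 mm up; axis 19 mm behind the lid's front edge, 128 mm in front of the hinge line. Pinched across y (along the hinge line) it turns between the fingers as the lid opens
- lid_right (a joint): hinge angle of the right lid (left = the robot's left): 0 shut, grows as the front edge rises, stop at 1.35. Hidden snap catches hold two of the lids rigidly shut. The third, any of them, has a broken catch: same look and height, but its knob, pressed with 3 N, goes down about 5 mm to the rim and springs back; it can be lifted (150 g, about 1 N at the knob) and falls shut if let go
- knob_right: black knob of the right lid; origin at its foot on the lid's top face, z up along it, turning with the lid: head 24 mm across, 20 mm high on a 14 mm neck 10 mm high, so its top is 30 mm up; axis 19 mm behind the lid's front edge, 128 mm in front of the hinge line. Pinched across y (along the hinge line) it turns between the fingers as the lid opens
- knife: palette knife, 201 mm long, 70 g, lying flat on the lids behind the knobs, along the row, blade to the right. x from the handle to the blade tip, z up; origin at its balance point, on its underside. Wooden handle 20 mm wide, 18 high, from x = -75 to 30 mm; cranked neck; flat blade 32 mm wide from x = 48 to 126 mm
- knife_tip (a point): tip of the palette knife's blade, 126 mm in front of its origin
- tray: open wooden tool tray fixed to the table, 250 mm long (its x), 136 mm wide (its y), 26 mm high; floor 5 mm, outer walls 5 mm. Origin under its middle, x away from the robot (turned up to 0.3 rad), y left. A lengthwise wall parts it: empty wide compartment, 74 mm, centre line y = 26 mm; narrow one with the brush, centre line y = -39 mm
- brush: flat brush, 200 mm long with a round wooden handle, lying in the tray's narrow compartment, handle towards the robot; origin under its middle. To be left alone
- tin_small: closed round paint tin, 66 mm across, 78 mm high; origin under its middle. To be left alone
- tin_big: closed round paint tin, 90 mm across, 100 mm high; origin under its middle. To be left alone
- tape: empty cardboard tape ring lying flat, 72 mm outside, 24 mm high; origin under its middle. To be left alone
- jar: small glass jar with a steel cap, 56 mm across, 75 mm high; origin under its middle. To be left alone
- squeeze: white squeeze bottle, 48 mm across, 150 mm high; origin under its middle. To be left alone
- brush_pot: open metal pot, 90 mm across, 110 mm high, with brushes standing in it up to about 220 mm; origin under its middle. To be left alone

How it is judged:
On the way, in this order (a step that is already met when the one before it is completed fails the run):
1. the palette knife lies flat in the wide compartment, blade away from the robot, let go (z of knife in the frame of tray below 0.011 m and y of knife in the frame of tray between -0.002 and 0.054 m and angle between the x axis of knife and the x axis of tray, either way round below 0.25 rad and x of knife_tip in the frame of tray between 0.06 and 0.125 m and angle between knife's own z axis and vertical below 0.12 rad and linear speed of knife below 0.02 m/s and contact force between the fingers and knife below 0.05 N), for 0.2 s.
2. the knob of the left lid is tapped with the fingers (contact force between the fingers and knob_left above 1 N).
3. the knob of the middle lid is tapped with the fingers (contact force between the fingers and knob_middle above 1 N).
4. the knob of the right lid is tapped with the fingers (contact force between the fingers and knob_right above 1 N).
5. the loose lid is lifted (value of joint any of lid_left, lid_middle, lid_right above 0.4 rad), for 0.1 s.
At the end, for the whole second after the job is handed in: The loose lid is open by over 0.8 rad, at rest, its knob held by the fingers (over 0.3 N); the other lids are shut (under 0.08 rad). The knife lies let go in the wide compartment, on its floor, flat within 0.12 rad, along it within 0.25 rad, tip 60 to 125 mm beyond the tray's middle (all of step 1 and ((value of joint lid_left above 0.8 rad and velocity of joint lid_left between -0.1 and 0.1 rad/s and contact force between the fingers and knob_left above 0.3 N and value of joint each of lid_middle, lid_right below 0.08 rad) or (value of joint lid_middle above 0.8 rad and velocity of joint lid_middle between -0.1 and 0.1 rad/s and contact force between the fingers and knob_middle above 0.3 N and value of joint each of lid_left, lid_right below 0.08 rad) or (value of joint lid_right above 0.8 rad and velocity of joint lid_right between -0.1 and 0.1 rad/s and contact force between the fingers and knob_right above 0.3 N and value of joint each of lid_left, lid_middle below 0.08 rad))); the arm keeps its last pose, push and grip.
It fails at once if something else on the table is shifted by more than 4 cm (distance of any of brush, tin_small, tin_big, tape, jar, squeeze, brush_pot from where it was at the start of the episode above 0.04 m).
It fails at once if something else on the table is knocked over (angle between any of brush, tin_small, tin_big, tape, jar, squeeze, brush_pot's own z axis and vertical above 0.6 rad).
It also fails if it takes over 61 s, if anything falls off the work surface, if the arm or the gripper's body presses on something with over 40 N, if the wrist force passes 120 N, or if a joint passes its speed limit or range.

## Working session

There is one attempt and no reset: what is moved stays moved. The work goes in short steps, Python scripts to look and compute and a tool call to move; the robot and the scene stay as the last step left them, time stands still between calls to the robot, and variables do not carry over. Pictures are saved under pics/ and viewed, at most 10 in all, crops included, and the job is handed in when it is done.

Besides the shell and the picture viewer there is one more tool, called after "Emit:" as name(argument=value, ...) on one line, values as JSON. apply_moves: Moves the arm, as the interface text tells. Shifts and turns lie within -1 to 1; 1 stands for 0.2 m of shift or pi rad of turn. Its arguments: {"type":"object","properties":{"steps":{"type":"array"}},"required":["steps"]}

```bash
ls; mkdir -p pics
python3 - <<'E'
from rig import env, vision, order, models
import cv2, numpy as np
s=env.read_state(); print(s['clock'],s['ee_pos'],s['ee_rot'],s['opening'])
for c in ['top','side']:
    p=vision.capture(c); cv2.imwrite(f'pics/{c}0.png',p['image'][:,:,::-1])
    print(c,p['position'],p['orientation'],p['camera_matrix'])
    for n in ['keeper','knob_left','knob_middle','knob_right','knife','knife_tip','tray','brush','brush_pot','squeeze','tin_big']:
        for d in models.place_of(p,n)[:3]: print(n,np.round(d['location'],4),round(d['conf'],2))
print(env.read_state()['clock'])
E
```

```text
pics
0.0 [ 0.28099474 -0.55771605  0.22181013] [-3.05494249e+00 -7.26262653e-01  7.63379012e-04] 1.0016540612564915
top [ 0.41932031 -0.00879122  1.30646115] [-2.12545889  2.16875699 -0.1836645 ] [[480.58128613   0.         279.95679718]
 [  0.         480.58128613 214.73433903]
 [  0.           0.           1.        ]]
keeper [ 5.705e-01  2.400e-01 -1.000e-04] 0.59
knob_left [0.5342 0.3402 0.1207] 0.5
knob_left [0.6002 0.249  0.1231] 0.49
knob_left [0.4956 0.1663 0.1212] 0.15
knob_middle [ 0.781  -0.159  -0.0014] 0.7
knob_middle [0.5125 0.2517 0.1227] 0.54
knob_middle [ 5.241e-01 -2.324e-01 -1.000e-04] 0.3
knob_right [0.4931 0.17   0.1211] 0.53
knife [0.6008 0.2526 0.1217] 0.76
knife_tip [0.5568 0.1266 0.1218] 0.56
tray [ 0.5248 -0.2341 -0.0008] 0.97
brush [ 0.5378 -0.2699  0.0012] 0.56
brush_pot [7.555e-01 2.190e-01 4.000e-04] 0.78
squeeze [ 7.780e-01 -1.569e-01  4.000e-04] 0.77
squeeze [0.553  0.1267 0.123 ] 0.6
side [ 0.57093879 -0.75400306  0.74791088] [-2.28515853  0.06182213 -0.0215529 ] [[444.40665864   0.         285.25124037]
 [  0.         444.40665864 211.52729127]
 [  0.           0.           1.        ]]
keeper [ 0.5697  0.2351 -0.0006] 0.78
keeper [0.4953 0.168  0.1186] 0.6
knob_left [0.5285 0.337  0.1209] 0.5
knob_middle [0.5103 0.2515 0.1193] 0.65
knob_right [0.4958 0.1673 0.1205] 0.47
knife [0.5972 0.2482 0.1193] 0.64
knife_tip [0.5546 0.1289 0.1256] 0.94
tray [ 0.5256 -0.234   0.0018] 0.88
brush [ 0.5362 -0.2695  0.0048] 0.6
brush_pot [0.753  0.223  0.0066] 0.74
brush_pot [0.5947 0.2501 0.1204] 0.7
squeeze [ 0.7795 -0.1585  0.0041] 0.78
squeeze [0.553  0.1278 0.1211] 0.29
tin_big [ 7.684e-01  4.300e-02 -2.000e-04] 0.84
1.2
```

View pics/top0.png

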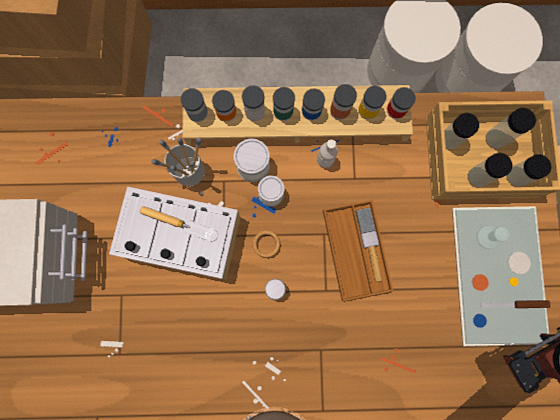

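View pics/side0.png

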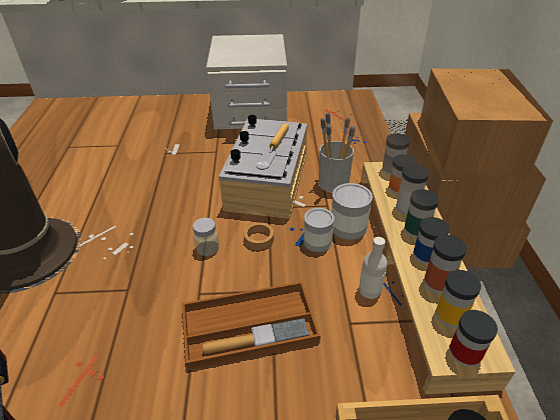

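The top view shows the keeper at about (175,235), turned about -0.2 rad. Its knobs are at (131,246), (166,254) and (202,262), and the knife runs from (143,210) to (216,237). The tray is at (358,250), turned about +0.19, with the brush in its right-hand compartment. The side view agrees; the brush pot stands behind the keeper at (337,165).

```bash
cat > h.py <<'E'
from rig import env, vision, models
import numpy as np, json, sys, cv2
from scipy.spatial.transform import Rotation as R
def pose():
    s=env.read_state(); r=R.from_rotvec(s['ee_rot']).as_matrix()
    return np.array(s['ee_pos']), np.arctan2(r[1,0],r[0,0]), s, r
def plan(points, hand):
    """points: list of (x,y,z,psi,maxstep_m); prints rows (tool assumed pointing down)"""
    p,a,s,_=pose(); rows=[]
    for x,y,z,t,st in points:
        g=np.array([x,y,z]); n=int(max(np.ceil(np.linalg.norm(g-p)/st),np.ceil(abs(t-a)/0.17),1))
        p0,a0=p.copy(),a
        for i in range(1,n+1):
            w=p0+(g-p0)*i/n-p; c,q=np.cos(a),np.sin(a)
            v=np.array([c*w[0]+q*w[1], q*w[0]-c*w[1], -w[2]])
            k=np.round(v/0.2,3); tw=round(-(a0+(t-a0)*i/n-a)/np.pi,4)
            m=k*0.2; p=p+np.array([c*m[0]+q*m[1], q*m[0]-c*m[1], -m[2]]); a-=tw*np.pi
            rows.append(dict(dx=k[0],dy=k[1],dz=k[2],twist=tw,hand=hand))
    print(len(rows)); 
    for i in range(0,len(rows),10): print(json.dumps([{a:float(b)+0. for a,b in r.items()} for r in rows[i:i+10]]))
    print('end',p,a)
def ray(c,uv):
    o=c['orientation']; Rm=R.from_rotvec(o).as_matrix() if np.size(o)==3 else np.array(o)
    d=Rm@np.linalg.solve(c['camera_matrix'],np.array([uv[0],uv[1],1.])); return np.array(c['position']),d/np.linalg.norm(d)
def tri(*obs):
    A=np.zeros((3,3));b=np.zeros(3)
    for c,uv in obs:
        o,d=ray(c,uv);M=np.eye(3)-np.outer(d,d);A+=M;b+=M@o
    return np.linalg.solve(A,b)
def atz(c,uv,z):
    o,d=ray(c,uv); return o+d*(z-o[2])/d[2]
E
python3 - <<'E'
from h import *
plan([(0.30,-0.5,0.38,0.467,0.05),(0.56,0.24,0.36,1.22,0.055)],-1)
E
```

```text
19
[{"dx": 0.054, "dy": -0.054, "dz": -0.197, "twist": 0.0, "hand": -1.0}, {"dx": 0.053, "dy": -0.055, "dz": -0.196, "twist": 0.0, "hand": -1.0}, {"dx": 0.054, "dy": -0.054, "dz": -0.197, "twist": -0.0001, "hand": -1.0}, {"dx": 0.054, "dy": -0.055, "dz": -0.197, "twist": 0.0, "hand": -1.0}, {"dx": 0.188, "dy": -0.181, "dz": 0.007, "twist": -0.016, "hand": -1.0}, {"dx": 0.198, "dy": -0.172, "dz": 0.006, "twist": -0.016, "hand": -1.0}, {"dx": 0.205, "dy": -0.161, "dz": 0.007, "twist": -0.0159, "hand": -1.0}, {"dx": 0.214, "dy": -0.151, "dz": 0.007, "twist": -0.016, "hand": -1.0}, {"dx": 0.221, "dy": -0.14, "dz": 0.006, "twist": -0.016, "hand": -1.0}, {"dx": 0.227, "dy": -0.129, "dz": 0.007, "twist": -0.016, "hand": -1.0}]
[{"dx": 0.234, "dy": -0.117, "dz": 0.007, "twist": -0.016, "hand": -1.0}, {"dx": 0.239, "dy": -0.105, "dz": 0.006, "twist": -0.0159, "hand": -1.0}, {"dx": 0.244, "dy": -0.093, "dz": 0.007, "twist": -0.016, "hand": -1.0}, {"dx": 0.249, "dy": -0.081, "dz": 0.007, "twist": -0.016, "hand": -1.0}, {"dx": 0.252, "dy": -0.068, "dz": 0.006, "twist": -0.016, "hand": -1.0}, {"dx": 0.256, "dy": -0.056, "dz": 0.007, "twist": -0.0159, "hand": -1.0}, {"dx": 0.258, "dy": -0.042, "dz": 0.007, "twist": -0.016, "hand": -1.0}, {"dx": 0.26, "dy": -0.03, "dz": 0.007, "twist": -0.016, "hand": -1.0}, {"dx": 0.26, "dy": -0.016, "dz": 0.006, "twist": -0.016, "hand": -1.0}]
end [0.56000729 0.23991336 0.36004468] 1.2200614344252911
```

Emit:
apply_moves(steps=[{"dx": 0.054,"dy": -0.054,"dz": -0.197,"twist": 0,"hand": -1},{"dx": 0.054,"dy": -0.055,"dz": -0.197,"twist": 0,"hand": -1},{"dx": 0.054,"dy": -0.054,"dz": -0.197,"twist": 0,"hand": -1},{"dx": 0.054,"dy": -0.055,"dz": -0.197,"twist": 0,"hand": -1},{"dx": 0.188,"dy": -0.181,"dz": 0.007,"twist": -0.016,"hand": -1},{"dx": 0.198,"dy": -0.172,"dz": 0.006,"twist": -0.016,"hand": -1},{"dx": 0.205,"dy": -0.161,"dz": 0.007,"twist": -0.016,"hand": -1},{"dx": 0.214,"dy": -0.151,"dz": 0.007,"twist": -0.016,"hand": -1},{"dx": 0.221,"dy": -0.14,"dz": 0.006,"twist": -0.016,"hand": -1},{"dx": 0.227,"dy": -0.129,"dz": 0.007,"twist": -0.016,"hand": -1}])

```text
clock: 2.45
ee_pos: [0.4045, -0.2021, 0.3725]
ee_rot: [2.911, 1.18, 0.001]
ft_force: [1.0, -0.3, -0.1]
opening: 0.999
finger_force: 0.0
```

Emit:
apply_moves(steps=[{"dx": 0.234,"dy": -0.117,"dz": 0.007,"twist": -0.016,"hand": -1},{"dx": 0.239,"dy": -0.105,"dz": 0.006,"twist": -0.016,"hand": -1},{"dx": 0.244,"dy": -0.093,"dz": 0.007,"twist": -0.016,"hand": -1},{"dx": 0.249,"dy": -0.081,"dz": 0.007,"twist": -0.016,"hand": -1},{"dx": 0.252,"dy": -0.068,"dz": 0.006,"twist": -0.016,"hand": -1},{"dx": 0.256,"dy": -0.056,"dz": 0.007,"twist": -0.016,"hand": -1},{"dx": 0.258,"dy": -0.042,"dz": 0.007,"twist": -0.016,"hand": -1},{"dx": 0.26,"dy": -0.03,"dz": 0.007,"twist": -0.016,"hand": -1},{"dx": 0.26,"dy": -0.016,"dz": 0.006,"twist": -0.016,"hand": -1},{"dx": 0,"dy": 0,"dz": 0,"twist": 0,"hand": -1}])

```text
clock: 3.7
ee_pos: [0.5593, 0.2444, 0.359]
ee_rot: [-2.566, -1.807, 0.001]
ft_force: [-0.0, -0.7, 0.6]
opening: 1.001
finger_force: 0.0
```

Run:
```python
from h import *
p,a,s,_=pose(); print(s['clock'],p,a,s['q'])
c=vision.capture('wrist'); cv2.imwrite('pics/w1.png',c['image'][:,:,::-1]); np.save('pics/w1.npy',c,allow_pickle=True)
print(c['position'],c['orientation'])
for n in ['knob_left','knob_middle','knob_right','knife','knife_tip','keeper']:
    for d in models.place_of(c,n)[:3]: print(n,np.round(d['location'],4),round(d['conf'],2))
```

```text
3.7 [0.55933597 0.24442887 0.35904005] 1.2270927206661637 [-0.01330058  0.38682628 -0.68096112  1.39104685  0.23849956  1.44821354
 -1.03062385]
[0.58268849 0.30558927 0.52287613] [ 2.86023857 -0.49659798 -0.0623803 ]
knob_left [0.5371 0.3369 0.1257] 0.63
knob_middle [0.5139 0.2551 0.1252] 0.53
knob_right [0.4912 0.163  0.1184] 0.54
knife_tip [0.5545 0.1296 0.1204] 0.89
knife_tip [0.5942 0.2447 0.1182] 0.28
keeper [0.5717 0.2392 0.0023] 0.87
```

View pics/w1.png

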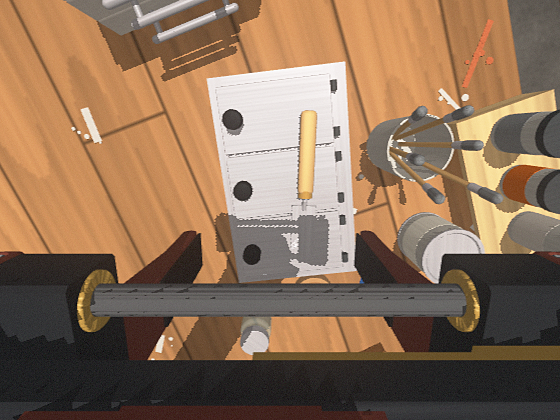

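The wrist view shows the knobs at (232,120), (243,190) and (252,253), and the handle from (309,111) to (305,200). The pot's brush tips lean towards the keeper at (372,175) and (378,147).

Run:
```python
from h import *
w=np.load('pics/w1.npy',allow_pickle=True).item(); t=vision.capture('top')
def handle(c,box):
    x0,y0,x1,y1=box; hsv=cv2.cvtColor(c['image'],cv2.COLOR_RGB2HSV)[y0:y1,x0:x1].astype(int)
    m=((hsv[...,1]>80)&(hsv[...,2]>110)).astype(np.uint8)
    n,l,st,ce=cv2.connectedComponentsWithStats(m); k=1+np.argmax(st[1:,4]); m=l==k
    ys,xs=np.nonzero(m); P=np.c_[xs+x0,ys+y0].astype(float); ce=P.mean(0); u=np.linalg.svd(P-ce,full_matrices=False)[2][0]
    d=(P-ce)@u; print('area',len(P)); return ce+u*d.min(),ce+u*d.max(),ce
hw=handle(w,(285,95,335,215))
for e in hw: print('w',e,atz(w,e,.132))
vis=t['image'][195:240,120:210]; 
try:
    ht=handle(t,(136,203,192,232)); 
    for e in ht: print('t',e,atz(t,e,.132))
    print('tri',tri((w,hw[2]),(t,ht[2])))
except Exception as ex: print(ex)
for uv in [(372,175),(378,147),(360,175)]: print('brush',atz(w,uv,.2),atz(w,uv,.16))
for b in [(232,119),(243,189),(252,253)]: print('knob',atz(w,b,.145))
p,a,s,_=pose();print(p,a)
```

```text
area 1361
w [308.72614894 110.03528615] [0.62688101 0.31777316 0.132     ]
w [304.44114528 198.21581096] [0.58649882 0.21380162 0.132     ]
w [306.60617193 153.66201323] [0.60759914 0.26812835 0.132     ]
area 260
t [151.03997677 212.88825068] [0.61419123 0.28942148 0.132     ]
t [181.94658817 223.9446617 ] [0.58518504 0.21312029 0.132     ]
t [166.2        218.31153846] [0.59994359 0.25194285 0.132     ]
tri [0.60958347 0.26342368 0.078614  ]
brush [0.66219697 0.22951945 0.2       ] [0.672047   0.22009542 0.16      ]
brush [0.67600946 0.25593043 0.2       ] [0.68757067 0.24977837 0.16      ]
brush [0.65007475 0.23385929 0.2       ] [0.658423   0.22497291 0.16      ]
knob [0.53526584 0.33872894 0.145     ]
knob [0.51665129 0.25453553 0.145     ]
knob [0.49636377 0.16928698 0.145     ]
[0.56023215 0.23891269 0.36076475] 1.218919313661604
```

Run:
```python
from h import *
a=cv2.imread('pics/w1.png')[90:220,280:520]; a=cv2.resize(a,None,fx=3,fy=3,interpolation=cv2.INTER_CUBIC)[:,:720]
b=cv2.imread('pics/top0.png')[120:250,100:260]
cv2.imwrite('pics/z1.png',a)
t=np.load('pics/w1.npy',allow_pickle=True).item()
# first top image, same fixed camera
T=dict(position=[0.41932031,-0.00879122,1.30646115],orientation=[-2.12545889,2.16875699,-0.1836645],camera_matrix=np.array([[480.58128613,0,279.95679718],[0,480.58128613,214.73433903],[0,0,1]]))
np.save('pics/T.npy',T,allow_pickle=True)
im=cv2.imread('pics/top0.png')[:,:,::-1]
hsv=cv2.cvtColor(np.ascontiguousarray(im),cv2.COLOR_RGB2HSV)[200:235,132:196].astype(int)
m=((hsv[...,1]>80)&(hsv[...,2]>110)).astype(np.uint8); n,l,st,ce=cv2.connectedComponentsWithStats(m);m=l==1+np.argmax(st[1:,4])
ys,xs=np.nonzero(m);P=np.c_[xs+132.,ys+200.];c=P.mean(0);u=np.linalg.svd(P-c,full_matrices=False)[2][0];d=(P-c)@u
print(len(P),c)
for e in (c+u*d.min(),c+u*d.max(),c): print(e,atz(T,e,.132))
print('tri centre',tri((t,(306.6,153.66)),(T,c)))
```

```text
344 [160.7122093  216.23255814]
[140.07414483 208.79427957] [0.62494966 0.31660415 0.132     ]
[181.95839454 223.89001286] [0.5853202  0.21309274 0.132     ]
[160.7122093  216.23255814] [0.60538558 0.26550313 0.132     ]
tri centre [0.607505   0.26745636 0.12287891]
```

View pics/z1.png

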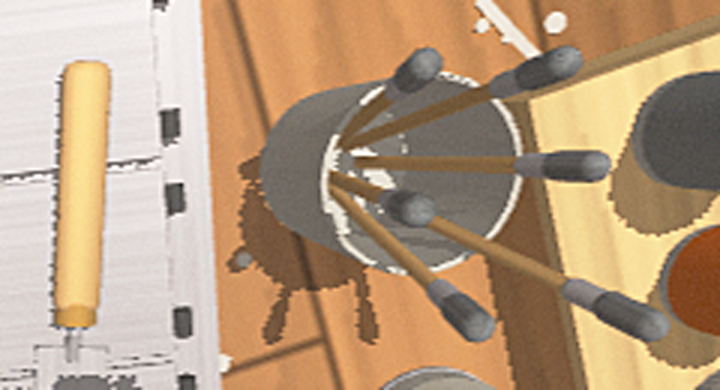

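Run:
```python
from h import *
plan([(0.599,0.246,0.22,1.20,0.04),(0.599,0.246,0.126,1.20,0.025)],-0.25)
```

```text
8
[{"dx": 0.025, "dy": 0.042, "dz": 0.176, "twist": 0.0015, "hand": -0.25}, {"dx": 0.025, "dy": 0.043, "dz": 0.176, "twist": 0.0015, "hand": -0.25}, {"dx": 0.026, "dy": 0.042, "dz": 0.176, "twist": 0.0015, "hand": -0.25}, {"dx": 0.025, "dy": 0.042, "dz": 0.176, "twist": 0.0015, "hand": -0.25}, {"dx": 0.0, "dy": 0.0, "dz": 0.117, "twist": 0.0, "hand": -0.25}, {"dx": 0.0, "dy": 0.0, "dz": 0.118, "twist": 0.0, "hand": -0.25}, {"dx": 0.0, "dy": 0.0, "dz": 0.117, "twist": 0.0, "hand": -0.25}, {"dx": 0.0, "dy": 0.0, "dz": 0.118, "twist": 0.0, "hand": -0.25}]
end [0.59897407 0.24595197 0.12596475] 1.2000697577400656
```

Emit:
apply_moves(steps=[{"dx": 0.025,"dy": 0.042,"dz": 0.176,"twist": 0.0015,"hand": -0.25},{"dx": 0.025,"dy": 0.043,"dz": 0.176,"twist": 0.0015,"hand": -0.25},{"dx": 0.026,"dy": 0.042,"dz": 0.176,"twist": 0.0015,"hand": -0.25},{"dx": 0.025,"dy": 0.042,"dz": 0.176,"twist": 0.0015,"hand": -0.25},{"dx": 0,"dy": 0,"dz": 0.1,"twist": 0,"hand": -0.25},{"dx": 0,"dy": 0,"dz": 0.12,"twist": 0,"hand": -0.25},{"dx": 0,"dy": 0,"dz": 0,"twist": 0,"hand": -0.25},{"dx": 0,"dy": 0,"dz": 0,"twist": 0,"hand": -0.25}])

```text
clock: 5.1
ee_pos: [0.5991, 0.2474, 0.1769]
ee_rot: [2.591, 1.776, 0.003]
ft_force: [0.2, -0.6, -0.3]
opening: 0.622
finger_force: 0.0
```

Run:
```python
from h import *
p,a,s,_=pose();print(p,a,s['ft_force'],s['opening'])
c=vision.capture('wrist'); cv2.imwrite('pics/w2.png',c['image'][:,:,::-1])
```

```text
[0.5991486  0.24744478 0.17690119] 1.2018299954810434 [ 0.19975832 -0.60985852 -0.26776942] 0.6223027526522359
```

View pics/w2.png

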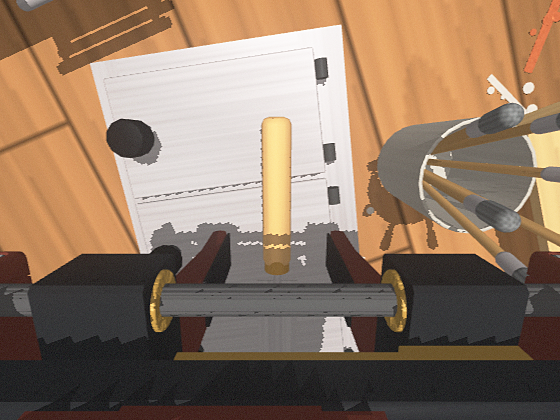

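The handle, at about column 277, sits centred between the fingers at (218) and (342), and the brushes are clear. Next I descend and close.

Emit:
apply_moves(steps=[{"dx": 0,"dy": 0,"dz": 0.13,"twist": 0,"hand": -0.25},{"dx": 0,"dy": 0,"dz": 0.12,"twist": 0,"hand": -0.25},{"dx": 0,"dy": 0,"dz": 0,"twist": 0,"hand": -0.25},{"dx": 0,"dy": 0,"dz": 0,"twist": 0,"hand": 1},{"dx": 0,"dy": 0,"dz": 0,"twist": 0,"hand": 1},{"dx": 0,"dy": 0,"dz": 0,"twist": 0,"hand": 1},{"dx": 0,"dy": 0,"dz": 0,"twist": 0,"hand": 1}])

```text
clock: 6.02
ee_pos: [0.5989, 0.2473, 0.1259]
ee_rot: [2.591, 1.776, 0.001]
ft_force: [-0.3, -0.4, 1.8]
opening: 0.224
finger_force: 30.0
```

Run:
```python
from h import *
T=np.load('pics/T.npy',allow_pickle=True).item()
C=[atz(T,uv,.026) for uv in [(327,210),(372,202),(391,291),(343,301)]]
for c in C: print(c)
ce=np.mean(C,0); ax=(C[0]+C[1]-C[2]-C[3]); yaw=np.arctan2(ax[1],ax[0]); print(ce,yaw,np.linalg.norm(ax)/2,np.linalg.norm(C[0]+C[3]-C[1]-C[2])/2)
ce=np.array([0.525,-0.234]); u=np.array([np.cos(yaw),np.sin(yaw)]); v=np.array([-u[1],u[0]])
g=ce-0.034*u+0.026*v; print('goal',g)
plan([(0.599,0.246,0.30,1.20,0.05),(*g,0.25,np.pi+yaw,0.05)],1)
```

```text
[ 0.63066047 -0.15772634  0.026     ]
[ 0.65035383 -0.28088676  0.026     ]
[ 0.41078108 -0.31898637  0.026     ]
[ 0.38753897 -0.19099411  0.026     ]
[ 0.51983359 -0.23714839  0.026     ] 0.14678870472781086 0.2439708227666454 0.12739812153147834
goal [ 0.48756283 -0.21325252]
17
[{"dx": -0.002, "dy": 0.001, "dz": -0.218, "twist": 0.0002, "hand": 1.0}, {"dx": -0.001, "dy": 0.0, "dz": -0.217, "twist": 0.0001, "hand": 1.0}, {"dx": -0.002, "dy": 0.001, "dz": -0.218, "twist": 0.0002, "hand": 1.0}, {"dx": -0.001, "dy": 0.001, "dz": -0.217, "twist": 0.0001, "hand": 1.0}, {"dx": -0.18, "dy": 0.024, "dz": 0.019, "twist": -0.0511, "hand": 1.0}, {"dx": -0.182, "dy": -0.005, "dz": 0.019, "twist": -0.0512, "hand": 1.0}, {"dx": -0.178, "dy": -0.034, "dz": 0.02, "twist": -0.0511, "hand": 1.0}, {"dx": -0.171, "dy": -0.062, "dz": 0.019, "twist": -0.0511, "hand": 1.0}, {"dx": -0.159, "dy": -0.089, "dz": 0.019, "twist": -0.0512, "hand": 1.0}, {"dx": -0.142, "dy": -0.113, "dz": 0.019, "twist": -0.0511, "hand": 1.0}]
[{"dx": -0.123, "dy": -0.134, "dz": 0.019, "twist": -0.0511, "hand": 1.0}, {"dx": -0.099, "dy": -0.152, "dz": 0.02, "twist": -0.0512, "hand": 1.0}, {"dx": -0.074, "dy": -0.167, "dz": 0.019, "twist": -0.0511, "hand": 1.0}, {"dx": -0.046, "dy": -0.175, "dz": 0.019, "twist": -0.0511, "hand": 1.0}, {"dx": -0.018, "dy": -0.181, "dz": 0.019, "twist": -0.0512, "hand": 1.0}, {"dx": 0.012, "dy": -0.182, "dz": 0.019, "twist": -0.0511, "hand": 1.0}, {"dx": 0.04, "dy": -0.177, "dz": 0.02, "twist": -0.0511, "hand": 1.0}]
end [ 0.4875937  -0.21328991  0.24990285] 3.2882401661222356
```

Emit:
apply_moves(steps=[{"dx": 0,"dy": 0,"dz": -0.218,"twist": 0,"hand": 1},{"dx": 0,"dy": 0,"dz": -0.218,"twist": 0,"hand": 1},{"dx": 0,"dy": 0,"dz": -0.218,"twist": 0,"hand": 1},{"dx": 0,"dy": 0,"dz": -0.218,"twist": 0,"hand": 1},{"dx": -0.18,"dy": 0.024,"dz": 0.019,"twist": -0.051,"hand": 1},{"dx": -0.182,"dy": -0.005,"dz": 0.019,"twist": -0.051,"hand": 1},{"dx": -0.178,"dy": -0.034,"dz": 0.02,"twist": -0.051,"hand": 1},{"dx": -0.171,"dy": -0.062,"dz": 0.019,"twist": -0.051,"hand": 1},{"dx": -0.159,"dy": -0.089,"dz": 0.019,"twist": -0.051,"hand": 1},{"dx": -0.142,"dy": -0.113,"dz": 0.019,"twist": -0.051,"hand": 1}])

```text
clock: 7.28
ee_pos: [0.547, 0.034, 0.2767]
ee_rot: [1.469, 2.777, -0.0]
ft_force: [0.5, -0.3, -1.6]
opening: 0.223
finger_force: 30.0
```

Emit:
apply_moves(steps=[{"dx": -0.123,"dy": -0.134,"dz": 0.019,"twist": -0.051,"hand": 1},{"dx": -0.099,"dy": -0.152,"dz": 0.02,"twist": -0.051,"hand": 1},{"dx": -0.074,"dy": -0.167,"dz": 0.019,"twist": -0.051,"hand": 1},{"dx": -0.046,"dy": -0.175,"dz": 0.019,"twist": -0.051,"hand": 1},{"dx": -0.018,"dy": -0.181,"dz": 0.019,"twist": -0.051,"hand": 1},{"dx": 0.012,"dy": -0.182,"dz": 0.019,"twist": -0.051,"hand": 1},{"dx": 0.04,"dy": -0.177,"dz": 0.02,"twist": -0.051,"hand": 1},{"dx": 0,"dy": 0,"dz": 0,"twist": 0,"hand": 1},{"dx": 0,"dy": 0,"dz": 0,"twist": 0,"hand": 1}])

```text
clock: 8.4
ee_pos: [0.4871, -0.2114, 0.2499]
ee_rot: [-0.223, 3.133, 0.001]
ft_force: [0.5, 0.3, -0.9]
opening: 0.223
finger_force: 30.0
```

Run:
```python
from h import *
p,a,s,_=pose();print(s['clock'],p,a,s['ft_force'],s['opening'],s['q'])
c=vision.capture('wrist'); cv2.imwrite('pics/w3.png',c['image'][:,:,::-1]);np.save('pics/w3.npy',c,allow_pickle=True)
for n in ['tray','knife','knife_tip','brush']:
    for d in models.place_of(c,n)[:2]: print(n,np.round(d['location'],4),round(d['conf'],2))
c=vision.capture('side')
for n in ['tray','knife','knife_tip','brush']:
    for d in models.place_of(c,n)[:2]: print(n,np.round(d['location'],4),round(d['conf'],2))
```

```text
8.4 [ 0.48710543 -0.21144324  0.24992432] -2.999811767261926 [ 0.48897389  0.3036317  -0.91765007] 0.22325181783197698 [ 1.11450778  0.40203999 -1.03244544  1.74025817  0.36669694  1.20987948
  1.69715041]
tray [ 5.214e-01 -2.345e-01 -4.000e-04] 0.76
brush [ 0.5379 -0.2742  0.0044] 0.55
tray [ 0.5253 -0.2328  0.0014] 0.96
knife [ 0.4864 -0.2111  0.2411] 0.91
knife [ 0.7816 -0.1568  0.0022] 0.7
knife_tip [ 0.6149 -0.1934  0.2469] 0.59
knife_tip [ 0.4242 -0.0084  0.0009] 0.46
brush [ 0.5329 -0.2688  0.0052] 0.77
```

View pics/w3.png

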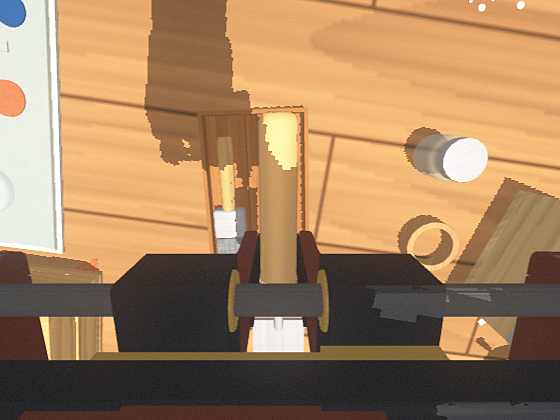

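The wrist view shows the knife held blade-away above the tray. The tray's near corners are at (197,113) and (308,107), with its side walls running to (213,252) and (303,232).

Run:
```python
from h import *
c=np.load('pics/w3.npy',allow_pickle=True).item()
P={k:atz(c,k,.026)[:2] for k in [(197,113),(308,107),(213,252),(303,232)]}
for k in P: print(k,P[k])
for a,b in [((197,113),(213,252)),((308,107),(303,232))]:
    d=P[b]-P[a]; print('yaw',np.arctan2(d[1],d[0]))
d=P[(308,107)]-P[(197,113)]; print('width',np.linalg.norm(d),'yaw',np.arctan2(-d[0],d[1]))
T=np.load('pics/T.npy',allow_pickle=True).item()
im=cv2.imread('pics/top0.png'); g=cv2.cvtColor(im,cv2.COLOR_BGR2HSV)
# tray is darker than the table: threshold
m=((g[195:310,318:400,2]<135)).astype(np.uint8); m=cv2.morphologyEx(m,cv2.MORPH_CLOSE,np.ones((9,9)))
k=max(cv2.findContours(m,0,1)[0],key=cv2.contourArea); r=cv2.minAreaRect(k); B=cv2.boxPoints(r)+[318,195]; print(r)
print([atz(T,b,.026)[:2].round(4) for b in B])
```

```text
(197, 113) [ 0.4161815 -0.3221524]
(308, 107) [ 0.39002145 -0.18831946]
(213, 252) [ 0.59586877 -0.28636126]
(303, 232) [ 0.54981607 -0.16844965]
yaw 0.1966125114727523
yaw 0.12371094133590782
width 0.13636570268162965 yaw 0.19303400856328276
((40.5, 56.5), (99.0, 81.0), 90.0)
[array([ 0.6531, -0.1341]), array([ 0.649 , -0.3545]), array([ 0.3844, -0.3386]), array([ 0.389 , -0.1252])]
```

Run:
```python
from h import *
p,a,s,_=pose()
plan([(0.4866,-0.214,0.08,-np.pi+0.192,0.04),(0.4866,-0.214,0.0115,-np.pi+0.192,0.02)],1)
```

```text
9
[{"dx": 0.001, "dy": -0.002, "dz": 0.17, "twist": -0.0031, "hand": 1.0}, {"dx": 0.001, "dy": -0.002, "dz": 0.17, "twist": -0.0031, "hand": 1.0}, {"dx": 0.001, "dy": -0.002, "dz": 0.17, "twist": -0.0031, "hand": 1.0}, {"dx": 0.001, "dy": -0.002, "dz": 0.17, "twist": -0.003, "hand": 1.0}, {"dx": 0.0, "dy": -0.003, "dz": 0.17, "twist": -0.0031, "hand": 1.0}, {"dx": 0.0, "dy": 0.0, "dz": 0.086, "twist": 0.0, "hand": 1.0}, {"dx": 0.0, "dy": 0.0, "dz": 0.085, "twist": 0.0, "hand": 1.0}, {"dx": 0.0, "dy": 0.0, "dz": 0.086, "twist": 0.0, "hand": 1.0}, {"dx": 0.0, "dy": 0.0, "dz": 0.085, "twist": 0.0, "hand": 1.0}]
end [ 0.48671356 -0.21406506  0.01151327] -2.94966795422859
```

Emit:
apply_moves(steps=[{"dx": 0.001,"dy": -0.002,"dz": 0.17,"twist": -0.003,"hand": 1},{"dx": 0.001,"dy": -0.002,"dz": 0.17,"twist": -0.003,"hand": 1},{"dx": 0.001,"dy": -0.002,"dz": 0.17,"twist": -0.003,"hand": 1},{"dx": 0.001,"dy": -0.002,"dz": 0.17,"twist": -0.003,"hand": 1},{"dx": 0,"dy": -0.003,"dz": 0.17,"twist": -0.003,"hand": 1},{"dx": 0,"dy": 0,"dz": 0.1,"twist": 0,"hand": 1},{"dx": 0,"dy": 0,"dz": 0.1,"twist": 0,"hand": 1},{"dx": 0,"dy": 0,"dz": 0.1,"twist": 0,"hand": 1},{"dx": 0,"dy": 0,"dz": 0.042,"twist": 0,"hand": 1},{"dx": 0,"dy": 0,"dz": 0,"twist": 0,"hand": 1}])

```text
clock: 10.15
ee_pos: [0.4867, -0.2142, 0.0112]
ee_rot: [0.299, -3.127, -0.0]
ft_force: [-0.3, 0.2, -0.1]
opening: 0.223
finger_force: 30.0
```

Emit:
apply_moves(steps=[{"dx": 0,"dy": 0,"dz": 0.005,"twist": 0,"hand": 1},{"dx": 0,"dy": 0,"dz": 0,"twist": 0,"hand": 0.3},{"dx": 0,"dy": 0,"dz": 0,"twist": 0,"hand": 0.2},{"dx": 0,"dy": 0,"dz": 0,"twist": 0,"hand": 0.2},{"dx": 0,"dy": 0,"dz": 0,"twist": 0,"hand": 0.2},{"dx": 0,"dy": 0,"dz": -0.1,"twist": 0,"hand": 0.2},{"dx": 0,"dy": 0,"dz": -0.2,"twist": 0,"hand": 0.2},{"dx": 0,"dy": 0,"dz": -0.25,"twist": 0,"hand": 0.2},{"dx": 0,"dy": 0,"dz": -0.25,"twist": 0,"hand": 0.2},{"dx": 0,"dy": 0,"dz": -0.25,"twist": 0,"hand": 0.2}])

```text
clock: 11.4
ee_pos: [0.4865, -0.2137, 0.2234]
ee_rot: [-0.3, 3.127, -0.001]
ft_force: [0.4, -0.3, -0.2]
opening: 0.399
finger_force: 0.0
```

Run:
```python
from h import *
p,a,s,_=pose();print(s['clock'],p,a,s['ft_force'],s['opening'])
c=vision.capture('side'); cv2.imwrite('pics/s4.png',c['image'][:,:,::-1])
for n in ['tray','knife','knife_tip','brush']:
    for d in models.place_of(c,n)[:2]: print(n,np.round(d['location'],4),round(d['conf'],2))
cv2.imwrite('pics/s4z.png',cv2.resize(c['image'][260:400,150:350,::-1],None,fx=3,fy=3))
```

```text
11.4 [ 0.48647891 -0.21373273  0.22343768] -2.9502953121015603 [ 0.42555816 -0.34970436 -0.21508179] 0.3989124465584135
tray [ 0.5266 -0.2335  0.0012] 0.79
knife [ 0.4849 -0.2141  0.    ] 0.69
knife_tip [ 0.6103 -0.1936  0.005 ] 0.67
brush [ 0.536  -0.2687  0.0064] 0.72
brush [ 0.4224 -0.0087  0.0005] 0.22
```

View pics/s4z.png

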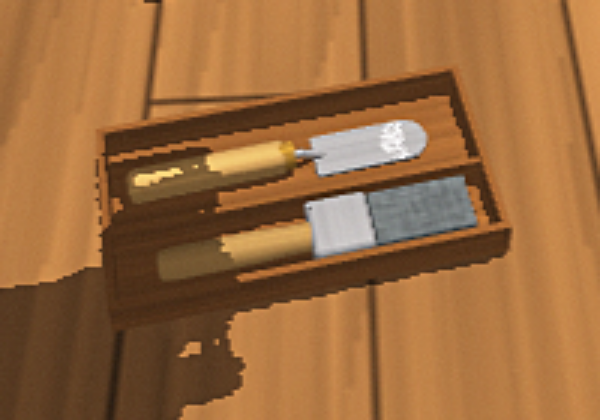

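The knife lies flat in the wide compartment with its blade away and tip about 0.09 m past the middle, so step 1 looks met. Next is tapping.

Run:
```python
from h import *
import h
f=h.pose
def pp():
    p,a,s,r=f(); return p,a+2*np.pi if a<0 else a,s,r
h.pose=pp
plan([(0.533,0.339,0.24,2.917,0.055),(0.533,0.339,0.170,2.917,0.04)],1)
```

```text
13
[{"dx": -0.068, "dy": 0.243, "dz": -0.009, "twist": 0.012, "hand": 1.0}, {"dx": -0.06, "dy": 0.245, "dz": -0.009, "twist": 0.012, "hand": 1.0}, {"dx": -0.05, "dy": 0.248, "dz": -0.008, "twist": 0.012, "hand": 1.0}, {"dx": -0.04, "dy": 0.249, "dz": -0.009, "twist": 0.012, "hand": 1.0}, {"dx": -0.032, "dy": 0.25, "dz": -0.009, "twist": 0.012, "hand": 1.0}, {"dx": -0.021, "dy": 0.252, "dz": -0.009, "twist": 0.012, "hand": 1.0}, {"dx": -0.013, "dy": 0.252, "dz": -0.008, "twist": 0.012, "hand": 1.0}, {"dx": -0.002, "dy": 0.252, "dz": -0.009, "twist": 0.012, "hand": 1.0}, {"dx": 0.006, "dy": 0.253, "dz": -0.009, "twist": 0.012, "hand": 1.0}, {"dx": 0.017, "dy": 0.251, "dz": -0.009, "twist": 0.0121, "hand": 1.0}]
[{"dx": 0.026, "dy": 0.252, "dz": -0.009, "twist": 0.012, "hand": 1.0}, {"dx": 0.0, "dy": 0.0, "dz": 0.175, "twist": 0.0, "hand": 1.0}, {"dx": 0.0, "dy": 0.0, "dz": 0.175, "twist": 0.0, "hand": 1.0}]
end [0.5329374  0.33909884 0.17008515] 2.9168734018516433
```

Emit:
apply_moves(steps=[{"dx": -0.068,"dy": 0.243,"dz": -0.009,"twist": 0.012,"hand": 1},{"dx": -0.06,"dy": 0.245,"dz": -0.009,"twist": 0.012,"hand": 1},{"dx": -0.05,"dy": 0.248,"dz": -0.008,"twist": 0.012,"hand": 1},{"dx": -0.04,"dy": 0.249,"dz": -0.009,"twist": 0.012,"hand": 1},{"dx": -0.032,"dy": 0.25,"dz": -0.009,"twist": 0.012,"hand": 1},{"dx": -0.021,"dy": 0.252,"dz": -0.009,"twist": 0.012,"hand": 1},{"dx": -0.013,"dy": 0.252,"dz": -0.008,"twist": 0.012,"hand": 1},{"dx": -0.002,"dy": 0.252,"dz": -0.009,"twist": 0.012,"hand": 1},{"dx": 0.006,"dy": 0.253,"dz": -0.009,"twist": 0.012,"hand": 1},{"dx": 0.017,"dy": 0.251,"dz": -0.009,"twist": 0.012,"hand": 1}])

```text
clock: 12.9
ee_pos: [0.5284, 0.2897, 0.2364]
ee_rot: [-0.294, -3.125, 0.003]
ft_force: [1.2, 0.2, 0.5]
opening: 0.002
finger_force: 0.0
```

Emit:
apply_moves(steps=[{"dx": 0.026,"dy": 0.252,"dz": -0.009,"twist": 0.012,"hand": 1},{"dx": 0,"dy": 0,"dz": 0.175,"twist": 0,"hand": 1},{"dx": 0,"dy": 0,"dz": 0.175,"twist": 0,"hand": 1},{"dx": 0,"dy": 0,"dz": 0,"twist": 0,"hand": 1},{"dx": 0,"dy": 0,"dz": 0,"twist": 0,"hand": 1}])

```text
clock: 13.52
ee_pos: [0.5333, 0.3394, 0.1703]
ee_rot: [-0.351, -3.121, -0.0]
ft_force: [0.2, 0.5, 0.4]
opening: 0.007
finger_force: 0.0
```

Run:
```python
from h import *
p,a,s,_=pose();print(s['clock'],p,a,s['ft_force'])
for n in ['top','side','wrist']:
    c=vision.capture(n)
    if n=='wrist': cv2.imwrite('pics/w5.png',c['image'][:,:,::-1])
    for k in ['knob_left','knob_middle','knob_right','knife','knife_tip']:
        for d in models.place_of(c,k)[:2]: print(n,k,np.round(d['location'],4),round(d['conf'],2))
```

```text
13.525 [0.53329134 0.3393732  0.17034372] 2.917452696734053 [0.17296744 0.47896518 0.39857424]
top knob_middle [0.5138 0.2493 0.1235] 0.47
top knob_right [0.4906 0.167  0.1213] 0.55
top knife [ 0.4901 -0.2122  0.0085] 0.75
top knife_tip [ 0.6118 -0.1933  0.0056] 0.88
side knob_left [0.5244 0.3343 0.1218] 0.46
side knob_left [0.5446 0.0117 0.002 ] 0.42
side knob_middle [0.512  0.2531 0.1231] 0.52
side knob_right [ 0.4883 -0.2122  0.0007] 0.21
side knife [ 0.4885 -0.2134  0.0019] 0.59
side knife [0.5097 0.2543 0.1205] 0.32
side knife_tip [ 0.61   -0.1935  0.0092] 0.55
side knife_tip [ 0.768   0.045  -0.0035] 0.46
wrist knob_left [0.5366 0.337  0.1236] 0.82
wrist knob_middle [0.5128 0.2554 0.1202] 0.79
wrist knob_right [0.4911 0.1644 0.1239] 0.85
```

View pics/w5.png

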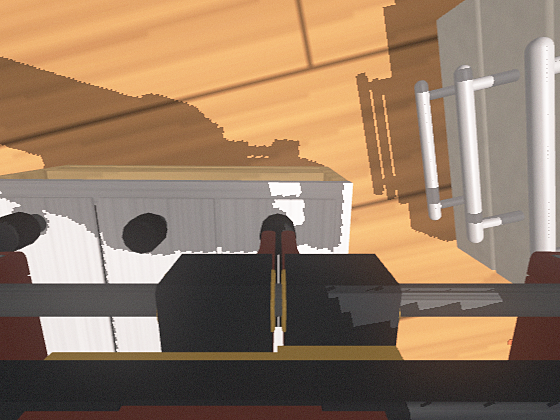

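The fingertips are centred over the left knob (277,225), and the keeper's edge is square to the tool. I press down in small steps.

Emit:
apply_moves(steps=[{"dx": 0,"dy": 0,"dz": 0.07,"twist": 0,"hand": 1},{"dx": 0,"dy": 0,"dz": 0.02,"twist": 0,"hand": 1},{"dx": 0,"dy": 0,"dz": 0.01,"twist": 0,"hand": 1},{"dx": 0,"dy": 0,"dz": 0,"twist": 0,"hand": 1}])

```text
clock: 14.92
ee_pos: [0.5333, 0.3391, 0.1497]
ee_rot: [-0.352, -3.122, 0.0]
ft_force: [-0.1, -1.3, 1.3]
opening: 0.005
finger_force: 0.5
```

Emit:
apply_moves(steps=[{"dx": 0,"dy": 0,"dz": 0.01,"twist": 0,"hand": 1},{"dx": 0,"dy": 0,"dz": 0,"twist": 0,"hand": 1}])

```text
clock: 15.18
ee_pos: [0.5333, 0.3394, 0.148]
ee_rot: [0.351, 3.122, 0.001]
ft_force: [-1.2, -0.7, 1.5]
opening: 0.008
finger_force: 1.0
```

Emit:
apply_moves(steps=[{"dx": 0,"dy": 0,"dz": 0.01,"twist": 0,"hand": 1},{"dx": 0,"dy": 0,"dz": 0,"twist": 0,"hand": 1}])

```text
clock: 15.42
ee_pos: [0.5333, 0.3395, 0.1465]
ee_rot: [0.351, 3.121, 0.001]
ft_force: [-2.2, -1.6, 5.8]
opening: 0.003
finger_force: 3.0
```

Emit:
apply_moves(steps=[{"dx": 0,"dy": 0,"dz": 0.01,"twist": 0,"hand": 1},{"dx": 0,"dy": 0,"dz": 0,"twist": 0,"hand": 1},{"dx": 0,"dy": 0,"dz": 0,"twist": 0,"hand": 1}])

```text
clock: 15.8
ee_pos: [0.5332, 0.3396, 0.1461]
ee_rot: [0.351, 3.12, 0.001]
ft_force: [-6.3, -3.7, 17.4]
opening: -0.0
finger_force: 8.8
```

The left knob gave under light force from about 150 mm down to 146 mm, where it met a hard stop. I compare it with the others.

Run:
```python
from h import *
plan([(0.5335,0.339,0.175,2.917,0.03),(0.5135,0.253,0.175,2.917,0.05),(0.5135,0.253,0.153,2.917,0.015)],1)
```

```text
5
[{"dx": -0.002, "dy": -0.003, "dz": -0.145, "twist": 0.0001, "hand": 1.0}, {"dx": 0.001, "dy": -0.221, "dz": 0.0, "twist": 0.0, "hand": 1.0}, {"dx": 0.001, "dy": -0.22, "dz": 0.0, "twist": 0.0, "hand": 1.0}, {"dx": 0.0, "dy": 0.0, "dz": 0.055, "twist": 0.0, "hand": 1.0}, {"dx": 0.0, "dy": 0.0, "dz": 0.055, "twist": 0.0, "hand": 1.0}]
end [0.51346855 0.25304721 0.15309792] 2.9171009610944956
```

Emit:
apply_moves(steps=[{"dx": -0.002,"dy": -0.003,"dz": -0.145,"twist": 0,"hand": 1},{"dx": 0.001,"dy": -0.22,"dz": 0,"twist": 0,"hand": 1},{"dx": 0.001,"dy": -0.22,"dz": 0,"twist": 0,"hand": 1},{"dx": 0,"dy": 0,"dz": 0.055,"twist": 0,"hand": 1},{"dx": 0,"dy": 0,"dz": 0.045,"twist": 0,"hand": 1},{"dx": 0,"dy": 0,"dz": 0,"twist": 0,"hand": 1},{"dx": 0,"dy": 0,"dz": 0,"twist": 0,"hand": 1}])

```text
clock: 16.68
ee_pos: [0.5133, 0.2541, 0.1527]
ee_rot: [-0.349, -3.122, -0.001]
ft_force: [0.1, -0.2, 0.4]
opening: 0.005
finger_force: 0.0
```

Emit:
apply_moves(steps=[{"dx": 0,"dy": 0,"dz": 0.01,"twist": 0,"hand": 1},{"dx": 0,"dy": 0,"dz": 0,"twist": 0,"hand": 1}])

```text
clock: 16.92
ee_pos: [0.5136, 0.2538, 0.1513]
ee_rot: [0.35, 3.122, 0.002]
ft_force: [-1.1, 1.1, 3.5]
opening: 0.008
finger_force: 1.6
```

Emit:
apply_moves(steps=[{"dx": 0,"dy": 0,"dz": 0.01,"twist": 0,"hand": 1},{"dx": 0,"dy": 0,"dz": 0,"twist": 0,"hand": 1}])

```text
clock: 17.18
ee_pos: [0.5136, 0.2538, 0.1511]
ee_rot: [0.351, 3.12, 0.001]
ft_force: [-6.7, -2.1, 18.4]
opening: 0.005
finger_force: 9.6
```

The middle lid is rigid at 151 mm. Now the right one.

Emit:
apply_moves(steps=[{"dx": 0,"dy": 0,"dz": -0.125,"twist": 0,"hand": 1},{"dx": 0,"dy": -0.22,"dz": 0,"twist": 0,"hand": 1},{"dx": 0,"dy": -0.22,"dz": 0,"twist": 0,"hand": 1},{"dx": 0,"dy": 0,"dz": 0.055,"twist": 0,"hand": 1},{"dx": 0,"dy": 0,"dz": 0.05,"twist": 0,"hand": 1},{"dx": 0,"dy": 0,"dz": 0,"twist": 0,"hand": 1}])

```text
clock: 17.92
ee_pos: [0.4937, 0.1682, 0.1521]
ee_rot: [-0.349, -3.121, -0.001]
ft_force: [0.7, 0.6, -0.5]
opening: 0.007
finger_force: 0.0
```

Emit:
apply_moves(steps=[{"dx": 0,"dy": 0,"dz": 0.01,"twist": 0,"hand": 1},{"dx": 0,"dy": 0,"dz": 0,"twist": 0,"hand": 1}])

```text
clock: 18.18
ee_pos: [0.4939, 0.1686, 0.1513]
ee_rot: [0.349, 3.122, 0.002]
ft_force: [-2.1, 1.0, 3.6]
opening: 0.004
finger_force: 1.8
```

Emit:
apply_moves(steps=[{"dx": 0,"dy": 0,"dz": 0.01,"twist": 0,"hand": 1},{"dx": 0,"dy": 0,"dz": 0,"twist": 0,"hand": 1}])

```text
clock: 18.42
ee_pos: [0.494, 0.1685, 0.151]
ee_rot: [0.349, 3.121, 0.0]
ft_force: [-7.3, -2.1, 23.5]
opening: 0.007
finger_force: 11.4
```

The right lid is rigid too, so the left one is loose. I go back to it with the fingers open.

Run:
```python
from h import *
plan([(0.494,0.168,0.20,2.917,0.05),(0.5335,0.339,0.20,2.917,0.05),(0.5335,0.339,0.1255,2.917,0.03)],-0.15)
```

```text
8
[{"dx": -0.001, "dy": -0.003, "dz": -0.245, "twist": 0.0005, "hand": -0.15}, {"dx": 0.0, "dy": 0.219, "dz": 0.0, "twist": 0.0, "hand": -0.15}, {"dx": -0.001, "dy": 0.22, "dz": 0.0, "twist": 0.0, "hand": -0.15}, {"dx": 0.0, "dy": 0.219, "dz": 0.0, "twist": 0.0, "hand": -0.15}, {"dx": -0.001, "dy": 0.22, "dz": 0.0, "twist": 0.0, "hand": -0.15}, {"dx": 0.0, "dy": 0.0, "dz": 0.124, "twist": 0.0, "hand": -0.15}, {"dx": 0.0, "dy": 0.0, "dz": 0.124, "twist": 0.0, "hand": -0.15}, {"dx": 0.0, "dy": 0.0, "dz": 0.125, "twist": 0.0, "hand": -0.15}]
end [0.53354732 0.33902439 0.12543146] 2.9171244421280216
```

Emit:
apply_moves(steps=[{"dx": 0,"dy": 0,"dz": -0.255,"twist": 0,"hand": -0.15},{"dx": 0,"dy": 0.219,"dz": 0,"twist": 0,"hand": -0.15},{"dx": 0,"dy": 0.219,"dz": 0,"twist": 0,"hand": -0.15},{"dx": 0,"dy": 0.219,"dz": 0,"twist": 0,"hand": -0.15},{"dx": 0,"dy": 0.219,"dz": 0,"twist": 0,"hand": -0.15},{"dx": 0,"dy": 0,"dz": 0.1,"twist": 0,"hand": -0.15},{"dx": 0,"dy": 0,"dz": 0.12,"twist": 0,"hand": -0.15},{"dx": 0,"dy": 0,"dz": 0.12,"twist": 0,"hand": -0.15},{"dx": 0,"dy": 0,"dz": 0.03,"twist": 0,"hand": -0.15},{"dx": 0,"dy": 0,"dz": 0,"twist": 0,"hand": -0.15}])

```text
clock: 19.68
ee_pos: [0.533, 0.3374, 0.1257]
ee_rot: [-0.352, -3.121, 0.001]
ft_force: [0.0, 0.4, 0.6]
opening: 0.575
finger_force: 0.0
```

Emit:
apply_moves(steps=[{"dx": 0,"dy": 0,"dz": 0,"twist": 0,"hand": 1},{"dx": 0,"dy": 0,"dz": 0,"twist": 0,"hand": 1},{"dx": 0,"dy": 0,"dz": 0,"twist": 0,"hand": 1},{"dx": 0,"dy": 0,"dz": 0,"twist": 0,"hand": 1}])

```text
clock: 20.18
ee_pos: [0.5334, 0.3387, 0.1264]
ee_rot: [0.351, 3.121, 0.003]
ft_force: [1.8, 4.3, -0.2]
opening: 0.27
finger_force: 30.0
```

Run:
```python
import numpy as np, json
f=np.linspace(0,1.06,21); X=-.128*np.cos(f)+.0264*np.sin(f); Z=.128*np.sin(f)+.0264*np.cos(f)
px=pz=0;x=X-X[0];z=Z-Z[0];o=[]
for i in range(1,21):
    a=round((x[i]-px)/.2,3);b=round((z[i]-pz)/.2,3);px+=a*.2;pz+=b*.2;o.append((-a,-b))
print(o[:10]);print(o[10:]);print(x[10],z[10],x[-1],z[-1])
```

```text
[(np.float64(-0.008), np.float64(-0.034)), (np.float64(-0.01), np.float64(-0.033)), (np.float64(-0.011), np.float64(-0.033)), (np.float64(-0.013), np.float64(-0.032)), (np.float64(-0.015), np.float64(-0.031)), (np.float64(-0.016), np.float64(-0.03)), (np.float64(-0.018), np.float64(-0.03)), (np.float64(-0.02), np.float64(-0.029)), (np.float64(-0.021), np.float64(-0.027)), (np.float64(-0.023), np.float64(-0.026))]
[(np.float64(-0.023), np.float64(-0.026)), (np.float64(-0.026), np.float64(-0.023)), (np.float64(-0.026), np.float64(-0.023)), (np.float64(-0.027), np.float64(-0.021)), (np.float64(-0.029), np.float64(-0.019)), (np.float64(-0.03), np.float64(-0.018)), (np.float64(-0.03), np.float64(-0.017)), (np.float64(-0.031), np.float64(-0.014)), (np.float64(-0.033), np.float64(-0.013)), (np.float64(-0.032), np.float64(-0.012))]
0.030906775181918547 0.06108637433581011 0.08845455825576012 0.09816772470127619
```

Emit:
apply_moves(steps=[{"dx": -0.008,"dy": 0,"dz": -0.034,"twist": 0,"hand": 1},{"dx": -0.01,"dy": 0,"dz": -0.033,"twist": 0,"hand": 1},{"dx": -0.011,"dy": 0,"dz": -0.033,"twist": 0,"hand": 1},{"dx": -0.013,"dy": 0,"dz": -0.032,"twist": 0,"hand": 1},{"dx": -0.015,"dy": 0,"dz": -0.031,"twist": 0,"hand": 1}])

```text
clock: 20.8
ee_pos: [0.5438, 0.3363, 0.1587]
ee_rot: [-0.35, -3.121, -0.002]
ft_force: [0.9, 4.9, -2.5]
opening: 0.265
finger_force: 30.0
```

Emit:
apply_moves(steps=[{"dx": -0.016,"dy": 0,"dz": -0.03,"twist": 0,"hand": 1},{"dx": -0.018,"dy": 0,"dz": -0.03,"twist": 0,"hand": 1},{"dx": -0.02,"dy": 0,"dz": -0.029,"twist": 0,"hand": 1},{"dx": -0.021,"dy": 0,"dz": -0.027,"twist": 0,"hand": 1},{"dx": -0.023,"dy": 0,"dz": -0.026,"twist": 0,"hand": 1}])

```text
clock: 21.42
ee_pos: [0.5625, 0.3319, 0.1871]
ee_rot: [-0.35, -3.121, -0.002]
ft_force: [-0.2, 4.6, -2.1]
opening: 0.264
finger_force: 30.0
```

Emit:
apply_moves(steps=[{"dx": -0.023,"dy": 0,"dz": -0.026,"twist": 0,"hand": 1},{"dx": -0.026,"dy": 0,"dz": -0.023,"twist": 0,"hand": 1},{"dx": -0.026,"dy": 0,"dz": -0.023,"twist": 0,"hand": 1},{"dx": -0.027,"dy": 0,"dz": -0.021,"twist": 0,"hand": 1},{"dx": -0.029,"dy": 0,"dz": -0.019,"twist": 0,"hand": 1}])

```text
clock: 22.05
ee_pos: [0.5881, 0.3259, 0.2097]
ee_rot: [-0.35, -3.121, -0.001]
ft_force: [-2.4, 4.7, 0.2]
opening: 0.264
finger_force: 30.0
```

Emit:
apply_moves(steps=[{"dx": -0.03,"dy": 0,"dz": -0.018,"twist": 0,"hand": 1},{"dx": -0.03,"dy": 0,"dz": -0.017,"twist": 0,"hand": 1},{"dx": -0.031,"dy": 0,"dz": -0.014,"twist": 0,"hand": 1},{"dx": -0.033,"dy": 0,"dz": -0.013,"twist": 0,"hand": 1},{"dx": -0.032,"dy": 0,"dz": -0.012,"twist": 0,"hand": 1},{"dx": 0,"dy": 0,"dz": 0,"twist": 0,"hand": 1},{"dx": 0,"dy": 0,"dz": 0,"twist": 0,"hand": 1},{"dx": 0,"dy": 0,"dz": 0,"twist": 0,"hand": 1},{"dx": 0,"dy": 0,"dz": 0,"twist": 0,"hand": 1}])

```text
clock: 23.18
ee_pos: [0.6194, 0.3185, 0.2247]
ee_rot: [0.351, 3.121, 0.001]
ft_force: [-2.5, 4.0, 5.3]
opening: 0.268
finger_force: 30.0
```

Run:
```python
from h import *
p,a,s,_=pose();print(s['clock'],p,a,s['ft_force'],s['opening'],s['finger_force'])
c=vision.capture('side'); 
for n in ['knife','knife_tip','brush_pot','tin_big','knob_left','knob_middle','knob_right']:
    for d in models.place_of(c,n)[:1]: print(n,np.round(d['location'],4),round(d['conf'],2))
cv2.imwrite('pics/s6z.png',cv2.resize(c['image'][60:260,180:440,::-1],None,fx=3,fy=3))
```

```text
23.175 [0.61936486 0.31851505 0.22469357] 2.917465913983643 [-2.52220946  4.03379722  5.32250715] 0.2677749139451537 29.99492257833481
knife [ 0.4849 -0.2125  0.001 ] 0.95
knife_tip [ 0.6103 -0.1921  0.0053] 0.76
brush_pot [0.7531 0.2188 0.0069] 0.6
tin_big [ 7.682e-01  4.620e-02 -3.000e-04] 0.93
knob_left [0.59   0.3225 0.2297] 0.47
knob_middle [5.428e-01 1.340e-02 5.000e-04] 0.68
knob_right [0.4951 0.169  0.1229] 0.4
```

View pics/s6z.png

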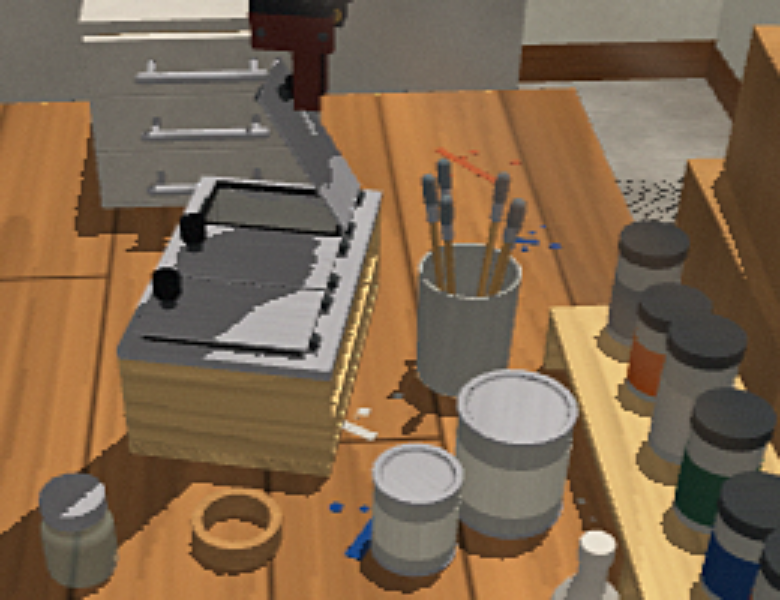

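The side view shows the left lid held at about 60° by its knob (290,90). The other two lids are shut and everything else is undisturbed, so I hand it in.

```bash
python3 -c "
from rig import order
print(order.sign_off())"
```

```text
the job is handed in; nothing more can be done
None
```

I handed the job in with the left lid, the loose one, held open about 60° by its knob; the knife lies flat in the wide compartment (blade away), the other two lids are shut, and nothing else looked disturbed (sign-off returned no verdict).

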